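# Find the flush catch in the grinder base and spring its drawer

## Task

Open the drawer in the low base that the spice grinder stands on: its catch is a flush square push plate of the same pale stoneware, let in somewhere along the front part of the base's flat top and easily found by feel. Find it, press it in until the drawer springs out by itself, without touching the drawer, and take the hand away so that the plate rises again. Lift and shift nothing: the jar, the cup, the grinder's lever and all else stay where they are.

Things in the scene. Friction and masses are not known exactly. Their poses are not given: they have to be found in the camera images.
- station: the drawer base with the grinder fixed on it: a dark wood box with a flat pale stoneware top, 280 mm deep (x), 420 mm wide (y), 90 mm high; origin at the centre of its underside on the worktop, -x is its front (drawer side), z up. The top is level, 90 mm above the origin. The grinder (108 mm wide, 234 mm tall) stands on the rear left corner of the top, its axis at x +80, y +145 mm
- plate_line (a point): middle of the line along which the push plate may lie: on the flat top, 65 mm behind the front edge, half-way across the base. The plate's centre is on this line (along the base's y) at an unknown place within 50 mm either side of this point
- catch (a joint): travel of the push plate, m: 0 at rest, 0.007 pressed to its stop. Plate 46 mm square in a 50 mm square opening, edges parallel to the base, same material, 2 mm below the top's surface at rest. Moves straight down on a spring: resists with 5 to 6 N, lets the drawer go after 0.003 to 0.004 m, then needs only 2 N to its stop; springs back up. All else in the top is rigid
- drawer (a joint): how far the drawer has come out of the base's front, m: 0 shut and latched; once the catch lets go a spring drives it out by about 0.065 to 0.08 and it stays there
- drawer_front (a point): centre of the outer face of the drawer's dark wood front, 388 mm wide and 64 mm high; it comes out along the base's -x
- cam_lever (a joint): angle of the steel cam lever that clamps the grinder's burr housing, rad: 0 clamped; it must not be moved. It sits on the grinder's right (base -y) side, 196 mm above the worktop and about 75 mm from the grinder's axis at most
- jar: dark smoked glass jar with a black lid, 60 mm across, 105 mm tall, standing on the rear part of the base's top; origin under its centre
- cup: copper measuring cup, 68 mm across, 42 mm tall, with a flat handle reaching 107 mm from its centre along its +x; on the rear part of the base's top; origin under its centre
- mortar: rounded soapstone mortar, 132 mm across, 82 mm tall, on the worktop right of the base; origin under its centre
- pestle: pale grey pestle, 160 mm long along its x, 38 mm thick, lying right of the base; origin under its middle
- salt_cellar: white ceramic salt cellar with a knobbed lid, 84 mm across, 72 mm tall, left of the base; origin under its centre
- spice_tin: steel spice tin, 56 mm across, 85 mm tall, left of the base; origin under its centre
- spoon: wooden spoon, 220 mm long along its x, lying left of the base; origin under its middle

How it is judged:
By the outcome, as a careful person would: the job done as asked, in the order asked, and still so for the second after the job is handed in, with the robot touching nothing.
It also fails if it takes over 38 s, if anything falls off the work surface, if the arm or the gripper's body presses on something with over 40 N, if the wrist force passes 120 N, or if a joint passes its speed limit or range.

## Robot

A 6-joint arm with a two-finger parallel gripper is mounted at the origin on the work surface. World frame = base frame: x ahead of the robot, y to its left, z up, the work surface at z = 0. Lengths are in m, angles in rad, forces in N, time in s.
With the tool pointing down it reaches from about 0.375 to 0.9 m from the base axis. Payload 3.1 kg.
Tool frame: the origin (TCP) lies between the finger pads; the fingertips stand 22 mm ahead of it and the grasp point (between the pads) lies 3 mm ahead of it; z points along the fingers, y is the direction in which the jaws open and shut (so a half turn about z gives the same grasp; the last joint's range is limited). The gripper opens to 85 mm and grips with 20 to 120 N. Pads are 22 mm wide; open, the fingers measure 114 mm over their backs; the gripper's body (76 mm by 85 mm) begins 54 mm behind the grasp point. The pads swing forward as they close: fully open they stand 13 mm farther back than shut.
Start: joints at [-1.486, 0.527, 1.433, -0, 1.181, -0.178], TCP at [0.163, -0.603, 0.228] pointing down, gripper open.
Joint ranges: [-3.08, 3.08], [-0.75, 2.2], [0.22, 2.44], [-1.43, 4.57], [0, 2.65], [-2.85, 2.85]. Speed limits (rad/s): [2.79, 2.79, 3.14, 3.14, 3.14, 3.14].

## Interface

Orientations are given as a unit quaternion [x, y, z, w].
In Python, from station import status, snapshot, manip gives the robot as it stands.
- The arm moves only by the tool move_arm, never from a script. Its argument "plan" is a list that holds one entry, the list of rows, each a list of 7 numbers: the turn, a rotation vector about the tool's x, y, z scaled (see below), then the shift along the tool's x, y, z scaled (see below), then the closure, from 0 (fully open) to 1 (shut). A call has exactly 8 rows; each row is the pose to reach, as a shift and turn from the pose commanded when the call began, along the tool's axes at that moment; what a row does not reach only later rows make up. The controller multiplies each number of a shift by 100 mm and each number of a turn by pi/4 rad. A row lasts 1/8 s, in which the tool goes at most 62.5 mm and 10.7 degrees, less where a joint would pass 70% of its speed; a pose out of reach is approached as far as the arm can. A call with a number of a shift or a turn outside -1 to 1 is refused whole. A call with a gripper value outside its range is refused whole. The fingers move at their own pace and stop on an object; "force" is the grip in N (left out, the last holds). Time passes only in rows, so rows that repeat a pose let the fingers close, or fill a call up. It gives the time, the measured TCP pose, the force and the opening at its end, in the units of the state.
- status.sense(): the state, without advancing time (a new reading comes with each control period).
- snapshot(name): name is "side" or "top"; returns a dict with "img" (420x560x3 uint8, red, green, blue), "depth" (420x560 float32, m along the optical axis (not along the pixel's ray), 0 where there is no reading), "mtx" (3x3 intrinsics, pixels), "T" (4x4, takes a point from camera to world coordinates). Camera axes: x right, y up, looking along -z (the intrinsics and any distortion apply to the point x, -y, -z); pixel columns grow to the right and rows downward; lengths in m; the calibration is good to about 2 mm. A picture is of the moment at which its call begins.
- manip.sign_off(): hands the job in, once; it reports no verdict.
The state is a dict: "t": time; "q": joint angles; "qd": joint speeds; "tau": joint torques, N m; "tcp_pos": TCP position; "tool_rot": TCP orientation; "force": force on the tool from outside, world axes, zero at the start; "ft_torque": the same for the moment, N m; "finger_gap": opening from 0.0 (shut) to 1.0 (fully open).
Only numpy, scipy, OpenCV 4.12 (cv2) and the standard library are available. Lean on these libraries where they do the work, as an engineer would, in place of code of your own. Each camera call takes 0.05 s, during which the arm holds its last target. There are 200 camera calls.

## Working session

There is one attempt and no reset: what is moved stays moved. The work goes in short steps, Python scripts to look and compute and a tool call to move; the robot and the scene stay as the last step left them, time stands still between calls to the robot, and variables do not carry over. Pictures are saved under pics/ and viewed, on a budget of 10 in all, crops included, one or two more only if the job needs it, and the job is handed in when it is done.

Besides the shell and the picture viewer there is one more tool, called after "Request:" as name([rows], argument=value, ...), one row to a line, values as JSON. move_arm: Moves the arm, as the interface text tells. Its arguments: {"type":"object","properties":{"plan":{"type":"array"},"force":{"type":"number"}},"required":["plan"]}

```bash
mkdir -p pics; cat > h.py <<'E'
import numpy as np,cv2
from station import status,snapshot,manip
def pts(s):
    d=s['depth'];K=s['mtx'];v,u=np.mgrid[:d.shape[0],:d.shape[1]]
    p=np.stack([(u-K[0,2])/K[0,0]*d,-(v-K[1,2])/K[1,1]*d,-d],-1)
    return p@s['T'][:3,:3].T+s['T'][:3,3]
E
python3 - <<'E'
from h import *
for n in('top','side'):
    s=snapshot(n);cv2.imwrite(f'pics/{n}0.png',s['img'][:,:,::-1]);np.savez(f'{n}0.npz',**s);print(n,s['T'].round(3).tolist(),s['mtx'].round(1).tolist(),(s['depth']>0).mean())
st=status.sense();print({k:np.round(v,3).tolist() for k,v in st.items()})
E
```

```text
top [[-0.01, 0.99, -0.137, 0.447], [-1.0, -0.006, 0.025, 0.021], [0.024, 0.137, 0.99, 1.108], [0.0, 0.0, 0.0, 1.0]] [[425.5, 0.0, 278.9], [0.0, 425.5, 212.3], [0.0, 0.0, 1.0]] 0.9959268707482993
side [[-0.836, 0.415, -0.359, 0.148], [-0.548, -0.613, 0.569, 0.695], [0.016, 0.673, 0.74, 1.05], [0.0, 0.0, 0.0, 1.0]] [[430.4, 0.0, 280.6], [0.0, 430.4, 214.5], [0.0, 0.0, 1.0]] 0.9962627551020408
{'t': 0.1, 'q': [-1.486, 0.528, 1.434, -0.0, 1.181, -0.179], 'qd': [-0.0, -0.002, -0.003, 0.001, -0.001, 0.001], 'tau': [0.0, -44.33, -17.859, -0.0, 0.004, 0.0], 'tcp_pos': [0.163, -0.603, 0.227], 'tool_rot': [0.991, 0.132, 0.0, -0.001], 'force': [-0.616, 0.937, -0.219], 'ft_torque': [0.018, 0.021, -0.031], 'finger_gap': 0.998}
```

View pics/top0.png

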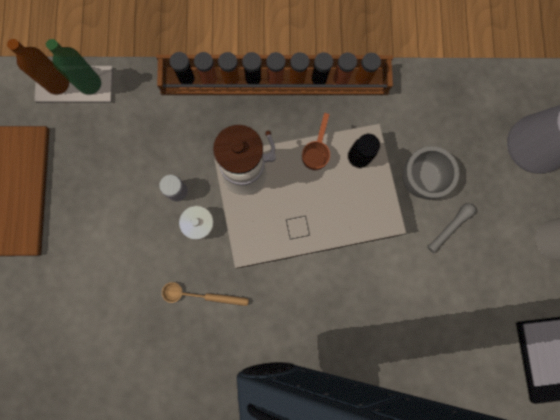

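View pics/side0.png

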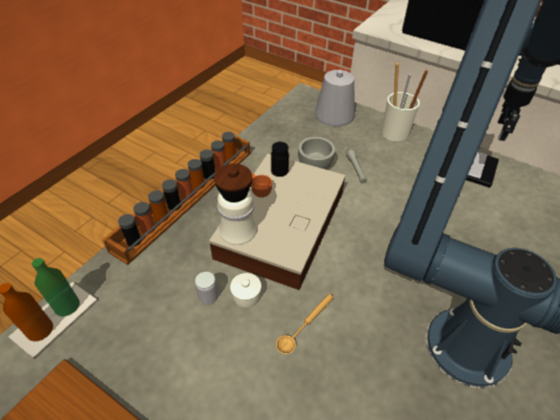

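The top view shows the base with its corners near (217,145), (380,126), (405,233) and (236,265). A faint square outline is at (298,227). In the side view the same square is at (300,222). Next I'll measure the base and the square from both views.

```bash
cat > m.py <<'E'
from h import *
S={n:dict(np.load(f'{n}0.npz')) for n in('top','side')}
def ray(n,u,v):
    s=S[n];K=s['mtx'];d=s['T'][:3,:3]@np.array([(u-K[0,2])/K[0,0],-(v-K[1,2])/K[1,1],-1]);return s['T'][:3,3],d
def onz(n,u,v,z):
    o,d=ray(n,u,v);return o+d*(z-o[2])/d[2]
P=pts(S['top']);hsv=cv2.cvtColor(S['top']['img'],cv2.COLOR_RGB2HSV)
m=(abs(P[...,2]-.09)<.012)&(P[...,0]>.25)&(P[...,0]<.75)&(abs(P[...,1])<.35)
m=cv2.morphologyEx(m.astype('u1'),cv2.MORPH_OPEN,np.ones((7,7)))
c=max(cv2.findContours(m,0,2)[0],key=cv2.contourArea)
print('z median',np.median(P[m>0][:,2]))
h=cv2.convexHull(c)[:,0];w=np.array([onz('top',u,v,.09)[:2] for u,v in h])
r=cv2.minAreaRect((w*1000).astype('f4'));print('rect',r);print(cv2.boxPoints(r))
# outline square
for n,(u,v) in dict(top=(298,227),side=(300,222)).items():
    g=cv2.cvtColor(S[n]['img'],cv2.COLOR_RGB2GRAY)[v-22:v+23,u-22:u+23]
    bh=cv2.morphologyEx(g,cv2.MORPH_BLACKHAT,np.ones((7,7)))
    b=(bh>12).astype('u1')
    cs=max(cv2.findContours(b,0,2)[0],key=lambda k:cv2.contourArea(cv2.convexHull(k)))
    a=np.array([onz(n,x+u-22,y+v-22,.09)[:2]*1000 for x,y in cv2.convexHull(cs)[:,0]],'f4')
    print(n,cv2.minAreaRect(a),bh.max(), g.mean())
    cv2.imwrite(f'pics/c_{n}.png',cv2.resize(S[n]['img'][v-40:v+41,u-40:u+41,::-1],(400,400),interpolation=2))
(a,b),(e,f)=ray('top',298,227),ray('side',300,222)
t=np.linalg.lstsq(np.c_[b,-f],e-a,rcond=None)[0];print('tri',a+b*t[0],e+f*t[1])
cv2.imwrite('pics/c.png',np.hstack([cv2.imread('pics/c_top.png'),cv2.imread('pics/c_side.png')]))
E
python3 m.py
```

```text
z median 0.08878787356284557
rect ((627.2273559570312, -79.06402587890625), (267.8283996582031, 419.4660949707031), 10.931761741638184)
[[ 455.96945  101.46769]
 [ 535.51697 -310.38666]
 [ 798.4852  -259.59573]
 [ 718.93774  152.2586 ]]
top ((552.234130859375, -50.097679138183594), (53.54554748535156, 53.532718658447266), 10.840895652770996) 46 138.42567901234568
side ((550.7073974609375, -50.399085998535156), (54.432315826416016, 53.69050979614258), 10.495019912719727) 158 183.85086419753085
tri [ 0.55173069 -0.05139638  0.08912853] [ 0.54999365 -0.05217005  0.08900404]
```

View pics/c.png

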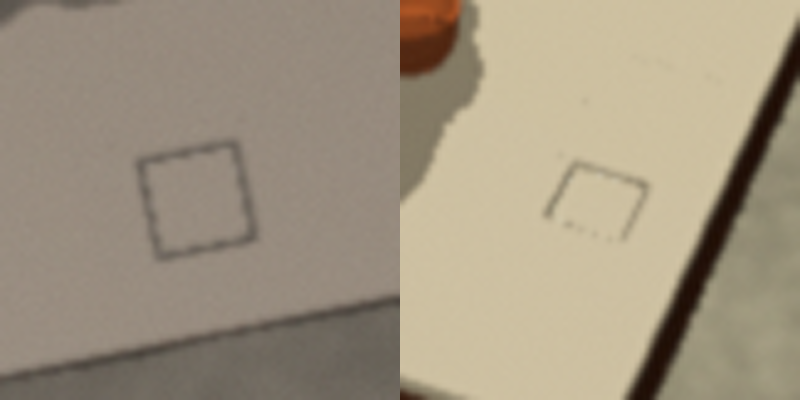

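The square is clear in both views, at the expected height and on the plate line, about +43 mm in base y. The side crop also shows faint dotted traces near (585,100) and (640–720,60–80), possibly a second, fainter outline. I'll stretch the contrast and check the depth before trusting either.

```bash
python3 - <<'E'
from m import *
# rectify top surface into base coords (x fwd -> up, y left), averaged over frames
th=np.deg2rad(10.9);ex=np.array([np.cos(th),np.sin(th)]);ey=np.array([-ex[1],ex[0]]);c=np.array([.5595,-.0921])
out=[]
X,Y=np.meshgrid(np.arange(100,-100,-.5)/1000,np.arange(60,-60,-.5)/1000,indexing='ij')
Xr,Yr=np.meshgrid(np.arange(45,-60,-.5)/1000,np.arange(100,-100,-.5)/1000,indexing='ij')
for n in('top','side'):
    fr=[snapshot(n) for _ in range(6)]
    g=np.mean([cv2.cvtColor(s['img'],cv2.COLOR_RGB2GRAY).astype('f4') for s in fr],0);d=np.mean([pts(s)[...,2] for s in fr],0).astype('f4')
    W=np.stack([c[0]+Xr*ex[0]+Yr*ey[0],c[1]+Xr*ex[1]+Yr*ey[1],0*Xr+.09],-1)
    T=S[n]['T'];K=S[n]['mtx'];p=(W-T[:3,3])@T[:3,:3]
    u=(K[0,0]*p[...,0]/-p[...,2]+K[0,2]).astype('f4');v=(-K[1,1]*p[...,1]/-p[...,2]+K[1,2]).astype('f4')
    r=cv2.remap(g,u,v,1);r=r-cv2.GaussianBlur(r,(0,0),25)
    out.append(np.clip(128+r*10,0,255))
    z=cv2.GaussianBlur(cv2.remap(d,u,v,1),(0,0),5)
    row=z[70:110].mean(0)*1000   # x +10..-10
    print(n,'z along y +100..-100 step 10:',row[::20].round(1))
cv2.imwrite('pics/rect.png',np.vstack(out))
E
```

```text
z median 0.08878787356284557
rect ((627.2273559570312, -79.06402587890625), (267.8283996582031, 419.4660949707031), 10.931761741638184)
[[ 455.96945  101.46769]
 [ 535.51697 -310.38666]
 [ 798.4852  -259.59573]
 [ 718.93774  152.2586 ]]
top ((552.234130859375, -50.097679138183594), (53.54554748535156, 53.532718658447266), 10.840895652770996) 46 138.42567901234568
side ((550.7073974609375, -50.399085998535156), (54.432315826416016, 53.69050979614258), 10.495019912719727) 158 183.85086419753085
tri [ 0.55173069 -0.05139638  0.08912853] [ 0.54999365 -0.05217005  0.08900404]
top z along y +100..-100 step 10: [ 88.7  94.7  92.3  86.2  94.8  88.3  94.8  94.   93.2  88.4  88.7  91.7
  95.3  91.   91.7 101.3  90.1  89.7  90.   88.9]
side z along y +100..-100 step 10: [111.2  91.9  89.8 101.1  87.6  95.3  95.6  93.6  88.7  89.5  89.7  90.7
  95.7  89.6  89.8 110.8 105.9  92.1  89.8  90.1][ WARN:0@6.172] global loadsave.cpp:1063 imwrite_ Unsupported depth image for selected encoder is fallbacked to CV_8U.
```

View pics/rect.png

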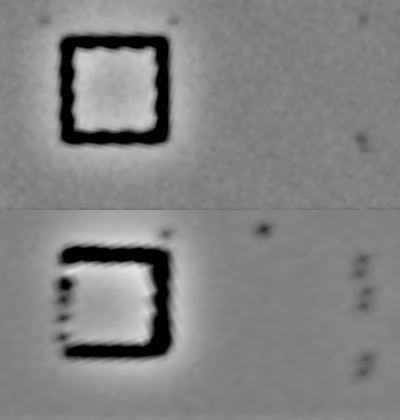

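The strong square looks like a real gap. In the side view its near edge hides itself, as the edge of a recess would. The faint specks are uncertain. The press test will decide: a rigid surface shows up as a force straight away, and light force does no harm. I'll close the fingers and approach with the yaw aligned to the base.

Request:
move_arm([
  [[0,0,0.05,0.12,-0.1,0,1],[0,0,0.095,0.25,-0.2,0,1],[0,0,0.095,0.4,-0.32,0,1],[0,0,0.095,0.55,-0.45,0,1],[0,0,0.095,0.7,-0.57,0,1],[0,0,0.095,0.85,-0.7,0,1],[0,0,0.095,1,-0.83,0,1],[0,0,0.095,1,-0.83,0,1]],
], force=40)

```text
t: 1.7
tcp_pos: [0.2388, -0.4955, 0.2279]
tool_rot: [0.995, 0.096, -0.0, -0.0]
force: [-0.4, -0.6, 0.2]
finger_gap: 0.001
```

Request:
move_arm([
  [[0,0,0,0.14,-0.13,0,1],[0,0,0,0.28,-0.27,0,1],[0,0,0,0.42,-0.4,0,1],[0,0,0,0.56,-0.54,0,1],[0,0,0,0.7,-0.67,0,1],[0,0,0,0.84,-0.81,0,1],[0,0,0,0.98,-0.94,0,1],[0,0,0,0.98,-0.94,0,1]],
])

```text
t: 2.7
tcp_pos: [0.3172, -0.385, 0.2278]
tool_rot: [0.995, 0.096, -0.0, -0.0]
force: [0.1, -0.4, -0.1]
finger_gap: -0.001
```

Request:
move_arm([
  [[0,0,0,0.14,-0.13,0,1],[0,0,0,0.28,-0.27,0,1],[0,0,0,0.42,-0.4,0,1],[0,0,0,0.56,-0.54,0,1],[0,0,0,0.7,-0.67,0,1],[0,0,0,0.84,-0.81,0,1],[0,0,0,0.98,-0.94,0,1],[0,0,0,0.98,-0.94,0,1]],
])

```text
t: 3.7
tcp_pos: [0.3957, -0.2741, 0.2278]
tool_rot: [0.995, 0.096, -0.0, -0.0]
force: [-0.0, 0.4, -0.3]
finger_gap: -0.002
```

Request:
move_arm([
  [[0,0,0,0.14,-0.13,0,1],[0,0,0,0.28,-0.27,0,1],[0,0,0,0.42,-0.4,0,1],[0,0,0,0.56,-0.54,0,1],[0,0,0,0.7,-0.67,0,1],[0,0,0,0.84,-0.81,0,1],[0,0,0,0.98,-0.94,0,1],[0,0,0,0.98,-0.94,0,1]],
])

```text
t: 4.7
tcp_pos: [0.4739, -0.1646, 0.2278]
tool_rot: [0.995, 0.095, 0.0, 0.0]
force: [-0.3, -0.8, -0.6]
finger_gap: 0.001
```

Request:
move_arm([
  [[0,0,0,0.14,-0.13,0,1],[0,0,0,0.28,-0.27,0,1],[0,0,0,0.42,-0.4,0,1],[0,0,0,0.56,-0.54,0,1],[0,0,0,0.7,-0.67,0,1],[0,0,0,0.84,-0.81,0,1],[0,0,0,0.98,-0.94,0,1],[0,0,0,0.98,-0.94,0,1]],
])

```text
t: 5.7
tcp_pos: [0.553, -0.053, 0.2278]
tool_rot: [0.995, 0.096, 0.0, 0.0]
force: [0.4, -1.2, 0.1]
finger_gap: 0.003
```

Request:
move_arm([
  [[0,0,0,-0.01,-0.03,0.15,1],[0,0,0,-0.01,-0.03,0.3,1],[0,0,0,-0.01,-0.03,0.45,1],[0,0,0,-0.01,-0.03,0.6,1],[0,0,0,-0.01,-0.03,0.75,1],[0,0,0,-0.01,-0.03,0.88,1],[0,0,0,-0.01,-0.03,1,1],[0,0,0,-0.01,-0.03,1,1]],
])

```text
t: 6.7
tcp_pos: [0.55, -0.0512, 0.1267]
tool_rot: [0.996, 0.094, -0.001, -0.0]
force: [-0.6, -0.3, -0.9]
finger_gap: -0.0
```

```bash
python3 - <<'E'
from h import *
a=[snapshot(n)['img'][120:330,180:460] for n in('top','side')]
cv2.imwrite('pics/hov.png',cv2.resize(np.hstack(a),(800,300))[:,:,::-1])
E
```

```text
(no output)
```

View pics/hov.png

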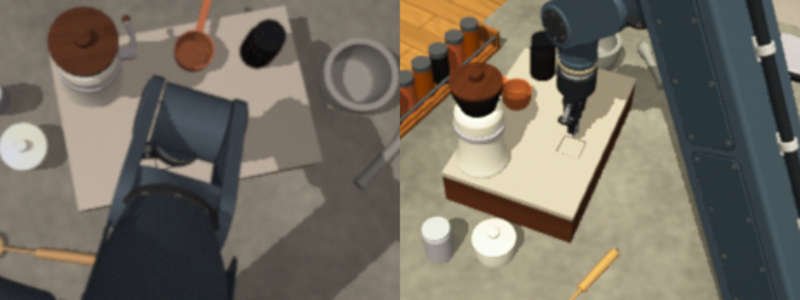

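The side crop shows the shut fingertips at about (570,130), with the square's centre at (572,147). I'll check that against the projected tip.

```bash
python3 - <<'E'
from h import *
s=snapshot('side');T=s['T'];K=s['mtx']
st=status.sense();tip=st['tcp_pos']+np.array([0,0,-.022]);print(tip)
img=s['img'].copy()
for w,c in((tip,(255,0,0)),([.5515,-.0502,.09],(0,255,0)),(st['tcp_pos'],(0,0,255))):
    p=(np.array(w)-T[:3,3])@T[:3,:3];u=K[0,0]*p[0]/-p[2]+K[0,2];v=-K[1,1]*p[1]/-p[2]+K[1,2];print(u,v)
    cv2.circle(img,(round(u),round(v)),1,c,-1)
cv2.imwrite('pics/tip.png',cv2.resize(img[160:250,250:350],(600,540),interpolation=2)[:,:,::-1])
E
```

```text
[ 0.55107095 -0.05147341  0.10618087]
299.85462519481683 218.14489087914689
299.23834430603506 221.97827999512566
300.22894970573304 213.1015833464344
```

View pics/tip.png

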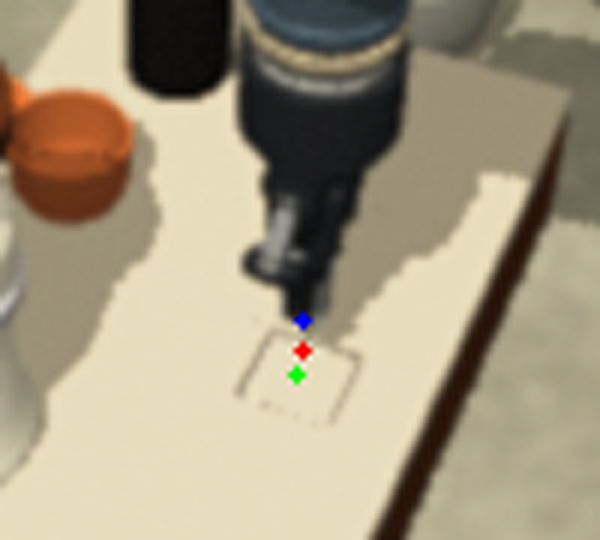

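The tip is drawn near (303,318) in the crop, about 5 px short of the projected tip (red). I'll check it with depth.

```bash
python3 - <<'E'
from h import *
s=snapshot('side');P=pts(s);g=s['img'].sum(2)
for v in range(204,222):
    r=slice(296,307);i=296+g[v,r].argmin();print(v,i,g[v,i],P[v,i].round(3))
E
```

```text
204 301 61 [ 0.541 -0.034  0.187]
205 301 61 [ 0.534 -0.021  0.199]
206 301 48 [ 0.534 -0.022  0.194]
207 299 49 [ 0.53  -0.003  0.21 ]
208 299 52 [ 0.532 -0.007  0.2  ]
209 300 51 [ 0.545 -0.036  0.163]
210 299 62 [ 0.55  -0.04   0.152]
211 299 74 [ 0.55  -0.041  0.147]
212 300 77 [ 0.546 -0.041  0.145]
213 301 178 [ 0.542 -0.04   0.145]
214 301 339 [ 0.546 -0.047  0.131]
215 304 416 [ 0.553 -0.08   0.092]
216 304 438 [ 0.551 -0.076  0.093]
217 304 512 [ 0.55  -0.074  0.091]
218 306 512 [ 0.545 -0.079  0.085]
219 306 599 [ 0.541 -0.073  0.089]
220 302 636 [ 0.55  -0.063  0.088]
221 305 635 [ 0.541 -0.066  0.086]
```

Depth puts the real tip at or above the nominal one, so feeling my way down is safe. I'll go down gently.

Request:
move_arm([
  [[0,0,0,0,0,0.03,1],[0,0,0,0,0,0.06,1],[0,0,0,0,0,0.09,1],[0,0,0,0,0,0.12,1],[0,0,0,0,0,0.14,1],[0,0,0,0,0,0.15,1],[0,0,0,0,0,0.15,1],[0,0,0,0,0,0.15,1]],
])

```text
t: 7.9
tcp_pos: [0.5507, -0.0514, 0.1129]
tool_rot: [0.996, 0.094, 0.0, 0.0]
force: [0.3, 0.7, 1.2]
finger_gap: 0.003
```

Request:
move_arm([
  [[0,0,0,0,0,0.01,1],[0,0,0,0,0,0.02,1],[0,0,0,0,0,0.03,1],[0,0,0,0,0,0.035,1],[0,0,0,0,0,0.035,1],[0,0,0,0,0,0.035,1],[0,0,0,0,0,0.035,1],[0,0,0,0,0,0.035,1]],
])

```text
t: 8.9
tcp_pos: [0.5507, -0.0514, 0.1093]
tool_rot: [0.996, 0.094, 0.0, 0.0]
force: [0.1, 0.0, 0.3]
finger_gap: -0.0
```

Request:
move_arm([
  [[0,0,0,0,0,0.01,1],[0,0,0,0,0,0.02,1],[0,0,0,0,0,0.02,1],[0,0,0,0,0,0.02,1],[0,0,0,0,0,0.02,1],[0,0,0,0,0,0.02,1],[0,0,0,0,0,0.02,1],[0,0,0,0,0,0.02,1]],
])

```text
t: 9.9
tcp_pos: [0.5506, -0.0514, 0.1073]
tool_rot: [0.996, 0.094, -0.0, -0.0]
force: [-0.5, -0.1, 0.3]
finger_gap: -0.002
```

```bash
python3 - <<'E'
from h import *
s=snapshot('side');img=s['img']
print(status.sense()['force'],status.sense()['tcp_pos'])
cv2.imwrite('pics/tip2.png',cv2.resize(img[160:250,250:350],(600,540),interpolation=2)[:,:,::-1])
E
```

```text
[ 0.00726542  0.57506921 -0.51146689] [ 0.55064643 -0.05137643  0.10731086]
```

View pics/tip2.png

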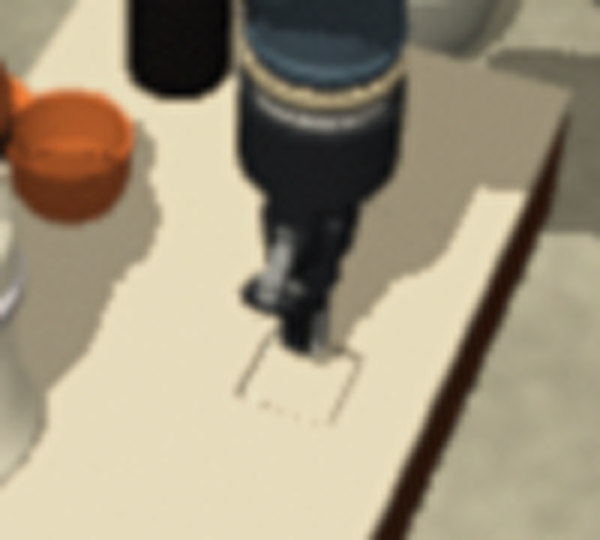

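The tip is still above the surface. It projects about 3.5 px short of the plate centre, so roughly 13 mm remain. I'll go further down in small steps.

Request:
move_arm([
  [[0,0,0,0,0,0.02,1],[0,0,0,0,0,0.04,1],[0,0,0,0,0,0.06,1],[0,0,0,0,0,0.07,1],[0,0,0,0,0,0.07,1],[0,0,0,0,0,0.07,1],[0,0,0,0,0,0.07,1],[0,0,0,0,0,0.07,1]],
])

```text
t: 10.95
tcp_pos: [0.5507, -0.0514, 0.1004]
tool_rot: [0.996, 0.094, 0.0, 0.0]
force: [-0.5, -0.3, 0.1]
finger_gap: -0.0
```

Request:
move_arm([
  [[0,0,0,0,0,0.01,1],[0,0,0,0,0,0.02,1],[0,0,0,0,0,0.02,1],[0,0,0,0,0,0.02,1],[0,0,0,0,0,0.02,1],[0,0,0,0,0,0.02,1],[0,0,0,0,0,0.02,1],[0,0,0,0,0,0.02,1]],
])

```text
t: 11.95
tcp_pos: [0.5507, -0.0514, 0.0983]
tool_rot: [0.996, 0.094, 0.0, 0.0]
force: [-0.2, 0.3, -0.5]
finger_gap: -0.002
```

Request:
move_arm([
  [[0,0,0,0,0,0.01,1],[0,0,0,0,0,0.02,1],[0,0,0,0,0,0.025,1],[0,0,0,0,0,0.025,1],[0,0,0,0,0,0.025,1],[0,0,0,0,0,0.025,1],[0,0,0,0,0,0.025,1],[0,0,0,0,0,0.025,1]],
])

```text
t: 12.95
tcp_pos: [0.5507, -0.0514, 0.0958]
tool_rot: [0.996, 0.094, 0.0, 0.0]
force: [-1.3, -0.8, 0.5]
finger_gap: 0.001
```

```bash
python3 - <<'E'
from h import *
s=snapshot('side');img=s['img']
print(status.sense()['force'],status.sense()['tcp_pos'])
cv2.imwrite('pics/tip3.png',cv2.resize(img[160:250,250:350],(600,540),interpolation=2)[:,:,::-1])
E
```

```text
[ 0.274221    0.09211642 -0.67716185] [ 0.55064167 -0.05139091  0.09582056]
```

View pics/tip3.png

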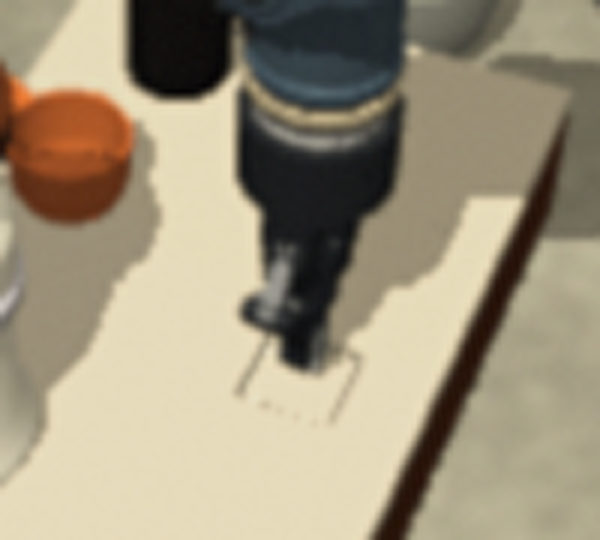

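The tip is now at (302,370), right over the plate centre and almost touching. The tip really stands only about 4 mm past the TCP. I'll keep going.

Request:
move_arm([
  [[0,0,0,0,0,0.01,1],[0,0,0,0,0,0.02,1],[0,0,0,0,0,0.03,1],[0,0,0,0,0,0.03,1],[0,0,0,0,0,0.03,1],[0,0,0,0,0,0.03,1],[0,0,0,0,0,0.03,1],[0,0,0,0,0,0.03,1]],
])

```text
t: 14.0
tcp_pos: [0.5506, -0.0514, 0.0928]
tool_rot: [0.996, 0.094, 0.0, 0.0]
force: [0.3, -0.4, -0.3]
finger_gap: 0.004
```

Request:
move_arm([
  [[0,0,0,0,0,0.01,1],[0,0,0,0,0,0.02,1],[0,0,0,0,0,0.02,1],[0,0,0,0,0,0.02,1],[0,0,0,0,0,0.02,1],[0,0,0,0,0,0.02,1],[0,0,0,0,0,0.02,1],[0,0,0,0,0,0.02,1]],
])

```text
t: 15.0
tcp_pos: [0.5507, -0.0514, 0.0908]
tool_rot: [0.996, 0.094, 0.0, 0.0]
force: [-0.8, -0.7, 0.6]
finger_gap: -0.0
```

Request:
move_arm([
  [[0,0,0,0,0,0.01,1],[0,0,0,0,0,0.02,1],[0,0,0,0,0,0.025,1],[0,0,0,0,0,0.025,1],[0,0,0,0,0,0.025,1],[0,0,0,0,0,0.025,1],[0,0,0,0,0,0.025,1],[0,0,0,0,0,0.025,1]],
])

```text
t: 16.0
tcp_pos: [0.5506, -0.0514, 0.0883]
tool_rot: [0.996, 0.094, -0.0, -0.0]
force: [0.9, -0.5, 0.4]
finger_gap: 0.003
```

```bash
python3 - <<'E'
from h import *
s=snapshot('side');img=s['img']
print(status.sense()['force'],status.sense()['tau'],status.sense()['tcp_pos'])
cv2.imwrite('pics/tip4.png',cv2.resize(img[160:270,230:350],(720,660),interpolation=2)[:600,:,::-1])
E
```

```text
[-0.24371022  0.85186474  0.59956676] [-2.95086838e-04 -4.18757308e+01 -1.08078298e+01  3.15625311e-05
  5.57158419e-04  2.81289573e-05] [ 0.55063982 -0.05134364  0.08831597]
```

View pics/tip4.png

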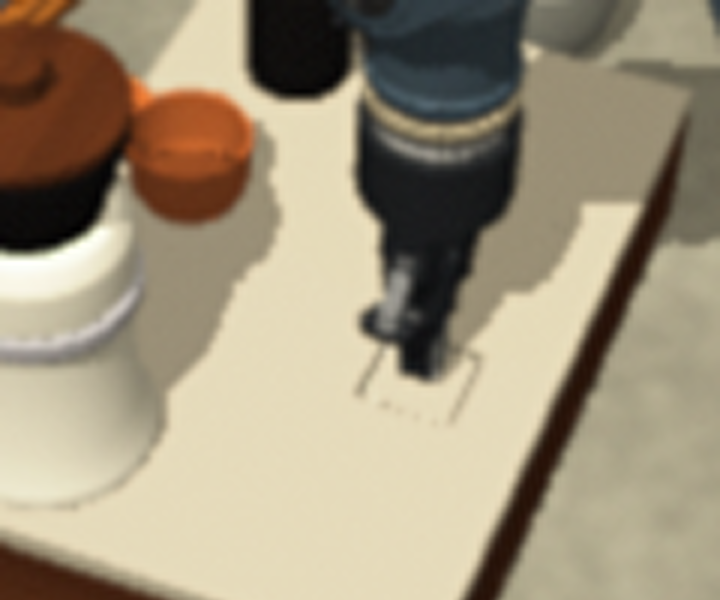

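Still no contact. The visible near edge of the fingers stands toward the camera, so about 10 mm may remain. I'll continue in small steps with force checks.

Request:
move_arm([
  [[0,0,0,0,0,0.01,1],[0,0,0,0,0,0.02,1],[0,0,0,0,0,0.03,1],[0,0,0,0,0,0.04,1],[0,0,0,0,0,0.04,1],[0,0,0,0,0,0.04,1],[0,0,0,0,0,0.04,1],[0,0,0,0,0,0.04,1]],
])

```text
t: 17.05
tcp_pos: [0.5506, -0.0514, 0.0844]
tool_rot: [0.996, 0.094, 0.0, 0.0]
force: [-1.1, -0.1, 3.5]
finger_gap: 0.001
```

Request:
move_arm([
  [[0,0,0,0,0,0.01,1],[0,0,0,0,0,0.02,1],[0,0,0,0,0,0.03,1],[0,0,0,0,0,0.03,1],[0,0,0,0,0,0.03,1],[0,0,0,0,0,0.03,1],[0,0,0,0,0,0.03,1],[0,0,0,0,0,0.03,1]],
])

```text
t: 18.05
tcp_pos: [0.5506, -0.0514, 0.0815]
tool_rot: [0.996, 0.094, 0.0, 0.0]
force: [-0.7, 0.5, 5.4]
finger_gap: -0.004
```

It's in contact and yielding at 5.4 N, so this is the sprung plate. I'll press on.

Request:
move_arm([
  [[0,0,0,0,0,0.01,1],[0,0,0,0,0,0.02,1],[0,0,0,0,0,0.02,1],[0,0,0,0,0,0.02,1],[0,0,0,0,0,0.02,1],[0,0,0,0,0,0.02,1],[0,0,0,0,0,0.02,1],[0,0,0,0,0,0.02,1]],
])

```text
t: 19.05
tcp_pos: [0.5506, -0.0514, 0.0793]
tool_rot: [0.996, 0.094, 0.0, -0.0]
force: [0.2, -0.3, 1.6]
finger_gap: 0.003
```

The force dropped to about 2 N, so the catch has let go. I'll withdraw straight up and look.

Request:
move_arm([
  [[0,0,0,0,0,-0.1,1],[0,0,0,0,0,-0.22,1],[0,0,0,0,0,-0.36,1],[0,0,0,0,0,-0.5,1],[0,0,0,0,0,-0.65,1],[0,0,0,0,0,-0.8,1],[0,0,0,0,0,-0.95,1],[0,0,0,0,0,-1,1]],
])

```text
t: 20.05
tcp_pos: [0.5512, -0.0516, 0.1807]
tool_rot: [0.996, 0.094, 0.001, 0.0]
force: [-1.0, -0.4, -0.2]
finger_gap: 0.0
```

Request:
move_arm([
  [[0,0,0,0,0.1,-0.15,1],[0,0,0,-0.1,0.25,-0.3,1],[0,0,0,-0.2,0.4,-0.4,1],[0,0,0,-0.35,0.55,-0.5,1],[0,0,0,-0.5,0.7,-0.5,1],[0,0,0,-0.65,0.85,-0.5,1],[0,0,0,-0.8,1,-0.5,1],[0,0,0,-0.8,1,-0.5,1]],
])

```text
t: 21.05
tcp_pos: [0.4897, -0.1661, 0.2294]
tool_rot: [0.996, 0.093, -0.0, -0.0]
force: [0.3, -0.4, 0.2]
finger_gap: 0.002
```

```bash
python3 - <<'E'
from h import *
s=snapshot('side');t=snapshot('top')
a=np.hstack([t['img'][100:330,130:480],s['img'][110:340,170:520]])
cv2.imwrite('pics/end.png',cv2.resize(a,(800,263))[:,:,::-1])
# top: did jar/cup/grinder/others move? compare with first picture
for n,x in(('side',s),('top',t)):
    d=cv2.absdiff(x['img'],np.load(f'{n}0.npz')['img']).max(2);m=cv2.morphologyEx((d>40).astype('u1'),cv2.MORPH_OPEN,np.ones((3,3)))
    k,_,b,_=cv2.connectedComponentsWithStats(m);print(n,[r.tolist() for r in b[1:] if r[4]>20])
o=np.load('side0.npz');print('plate z',status.sense()['t'],status.sense()['tcp_pos'],status.sense()['force'])
E
```

```text
side [[328, 0, 156, 231, 13585], [475, 0, 85, 164, 7559], [463, 41, 13, 65, 571], [433, 116, 41, 82, 786], [334, 118, 31, 56, 868], [444, 147, 36, 129, 2210], [350, 176, 8, 6, 34], [349, 183, 5, 8, 34], [302, 189, 63, 103, 2842], [384, 244, 9, 27, 175], [475, 248, 21, 13, 190], [534, 249, 26, 28, 285], [475, 271, 11, 6, 44], [392, 274, 60, 92, 3175], [457, 277, 8, 7, 50], [473, 279, 45, 50, 1016], [456, 295, 8, 10, 60], [465, 297, 10, 19, 86], [526, 296, 34, 38, 784], [473, 317, 9, 8, 38], [442, 318, 12, 22, 161], [433, 347, 8, 8, 38]]
top [[248, 192, 210, 143, 12403], [337, 245, 7, 4, 25], [247, 268, 4, 10, 31], [546, 300, 14, 16, 137], [435, 317, 83, 35, 1573], [527, 321, 33, 23, 453], [319, 333, 7, 7, 35], [425, 344, 9, 11, 52], [378, 359, 37, 36, 986], [314, 360, 9, 11, 74], [237, 362, 73, 58, 1951], [415, 396, 88, 24, 977], [148, 399, 65, 21, 865]]
plate z 21.15 [ 0.4906463  -0.16487891  0.22941607] [0.22994193 0.08139953 0.66417873]
```

View pics/end.png

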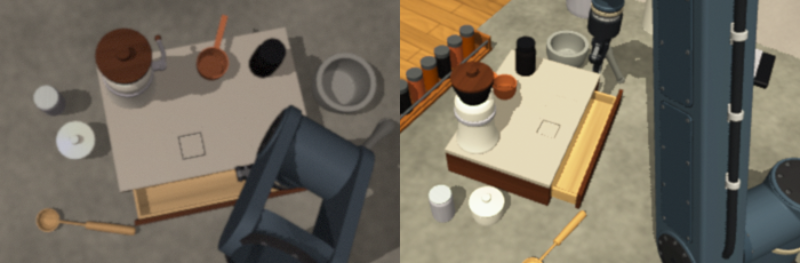

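The drawer is out along the whole front, with its rim from about (135,215) to (240,190) in the top crop. The plate outline at (192,146) is clear of the hand, and the jar, cup and grinder areas show no change. I'm handing in.

```bash
python3 -c "
from station import manip,status
print(status.sense()['t'],manip.sign_off())"
```

```text
the job is handed in; nothing more can be done
21.15 None
```

The drawer is open. I found the push plate in both camera views, about 43 mm left of the plate-line midpoint. I pressed it straight down with the shut fingertips, lifted off, moved the hand clear and handed in at 21.2 s of the 38 s.

**Checks that agreed:**
- **Catch:** the push met 3.5 N, then 5.4 N, then dropped to 1.6 N, as expected when the catch lets go.
- **Drawer:** the last pictures show it sprung out, and the hand never went near it. I did not measure how far it came out.
- **Everything else:** comparing the first and last pictures shows no change at the jar, cup, grinder or lever. Places hidden by the arm or its shadow could not be compared. The tool read no force at the end.

**Checks that disagreed or are weaker:**
- **Fingertip height:** contact came with the TCP at about 0.085 m, so the shut tips were not the stated 22 mm ahead of it. I relied on touch instead.
- **Plate rising:** I only saw that the hand was off the plate. The depth readings were too noisy to measure its height.
- **Faint marks on the top:** contrast stretching showed some faint specks near the plate line. They were never explained, but the press showed the clear square was the right one.

I viewed 9 pictures, within the budget of 10.

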